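# Close the bottle after decanting and put it in its tray

## Task

The varnish has been poured back into the tall amber bottle: lift the funnel out of its neck and stand it, spout down, in the mouth of the empty glass jar to drip, then close the bottle with the stopper that fits it, pushed fully home, and only then lift the closed bottle and stand it in the empty compartment of the bottle tray. Keep the bottle and the jar upright, set everything down rather than dropping it, and leave the other things on the table where they are.

Things in the scene. Friction and masses are not known exactly. Their poses are not given: they have to be found in the camera images.
- bottle: tall amber glass bottle with a paper band, loose, about 0.6 kg. Body 92 mm across up to 108 mm height, shoulder sloping up to 130 mm, then a straight neck 58 mm across outside (60 mm at the lip), round bore 43 mm, rim at 165 mm. Origin: centre of its underside; z up its axis. It may be held firmly (40 N) by the neck, also with the stopper in
- jar: empty clear glass jar, loose, about 0.4 kg, 80 mm across and 100 mm tall; round mouth 49 mm inside, 64 mm outside, rim at 100 mm. Origin: centre of its underside; z up
- funnel: white plastic funnel, 50 g, 112 mm tall: spout 12 to 17 mm across up to 55 mm, cone widening to 60 mm across at 88 mm, then an upright band 60 mm across from 88 to 112 mm, to hold it by from above. Origin: tip of the spout; z up its axis. It starts hanging by its cone in the bottle's neck, tip 75 mm below the rim; in the jar's mouth it hangs likewise, tip 79 mm below the jar's rim
- stopper: the big black stopper that fits the bottle, 60 g, 67 mm tall, standing plug down on the tile: plug 33 mm across at the foot, 41 mm at 38 mm height, flange 54 mm across from 38 to 43 mm, round knob 31 mm across from 43 to 67 mm. Origin: centre of the plug's foot; z up. Home, its flange lies on the bottle's rim and its origin 127 mm above the bottle's; it slides in without force
- tile: white ceramic tile, fixed, 90 (x) x 130 (y) x 8 mm, the stoppers standing on it. Origin: centre of its underside
- tray: grey plastic bottle tray, fixed, 124 (x) x 236 (y) x 62 mm, open above, split across its middle into two compartments of 112 x 109 mm, walls 6 mm, the divider 54 mm high, floor 6 mm. Origin: centre of its underside; its x and y axes lie along its sides. The +y compartment is taken, the -y one is empty
- tray_cell (a point): centre of the floor of the empty compartment, axes as the tray's; the bottle's origin belongs here, with about 8 mm to spare on each side
- squat_bottle: closed squat amber bottle, 80 mm across and 128 mm tall over its own knob, standing in the tray's other (+y) compartment; bystander
- small_stopper: a second black stopper of the same shape but only 42 mm tall and 33 mm across the flange, standing on the tile beside the big one; far too small for the bottle; bystander
- cup: clear plastic cup, 66 mm across, 75 mm tall; bystander
- brush: flat brush lying on the table, 200 mm long and under 25 mm high; bystander
- spectacle_case: black spectacle case, 160 x 62 x 36 mm; bystander
- ink_tin: steel ink tin, 93 mm across, 52 mm tall; bystander
- brayer: ink roller lying down, about 195 mm long, 42 mm high; bystander

How it is judged:
By the outcome, as a careful person would: the job done as asked, in the order asked, and still so for the second after the job is handed in, with the robot touching nothing.
It also fails if it takes over 67 s, if anything falls off the work surface, if the arm or the gripper's body presses on something with over 40 N, if the wrist force passes 120 N, or if a joint passes its speed limit or range.

## Robot

A 7-joint arm with a two-finger parallel gripper is mounted at the origin on the work surface. World frame = base frame: x ahead of the robot, y to its left, z up, the work surface at z = 0. Lengths are in m, angles in rad, forces in N, time in s.
With the tool pointing down it reaches from about 0.4 to 0.85 m from the base axis. Payload 10.4 kg.
Tool frame: the origin (TCP) lies on the centre line of the jaws, within the pads' length; the fingertips stand 14 mm ahead of it and the grasp point (between the pads) lies 5 mm behind it (manip.tip_reach is the distance from the TCP to the fingertips, in m); z points along the fingers, y is the line along which they close (so a half turn about z gives the same grasp; the last joint's range is limited). The gripper opens to 85 mm and grips with 20 to 120 N. Pads are 22 mm wide; open, the fingers measure 114 mm over their backs; the gripper's body (76 mm by 85 mm) begins 54 mm behind the grasp point. The pads swing forward as they close: fully open they stand 13 mm farther back than shut.
Start: joints at [1.087, 0.332, -0.065, 1.46, 0.022, 1.35, -0.088], TCP at [0.278, -0.56, 0.211] pointing down, gripper open.
Joint ranges: [-2.6, 2.6], [-0.5, 2.12], [-1.47, 1.34], [0.16, 2.42], [-1.27, 4.41], [0.06, 2.06], [-2.6, 2.6]. Speed limits (rad/s): [2.22, 2.22, 2.79, 2.79, 3.14, 3.14, 3.14].

## Interface

Orientations are given as a unit quaternion [x, y, z, w].
In Python, from workcell import manip gives the robot as it stands.
- The arm moves only by the shell command python3 -m pendant 'ROWS' [FORCE]. ROWS is JSON, a list of rows, each a list of 7 numbers: the shift along the tool's x, y, z in units of 50 mm (1.0 is 50 mm), then the turn, a rotation vector about the tool's x, y, z in units of 8 degrees (1.0 is 8 degrees), then the opening, from -1 (shut) to 1 (fully open), so that 0 is half open. In form: [[dx, dy, dz, ax, ay, az, jaw], ...]. A call has exactly 10 rows; each row is the pose to reach, as a shift and turn from the pose commanded when the call began, along the tool's axes at that moment; what a row does not reach only later rows make up. A row lasts 1/8 s, in which the tool goes at most 62.5 mm and 10.7 degrees, less where a joint would pass 70% of its speed; a pose out of reach is approached as far as the arm can. A call with a gripper value outside its range is refused whole. The fingers move at their own pace and stop on an object; FORCE is the grip in N (left out, the last holds). Time passes only in rows, so rows that repeat a pose let the fingers close, or fill a call up. It gives the time, the measured TCP pose, the force, the opening and the grip force at its end, in the units of the state.
- manip.get_obs(): the state, without advancing time (a new reading comes with each control period).
- manip.camera(name): name is "scene" or "side" or "wrist"; returns (picture, depth): 420x560x3 uint8, red, green, blue; 420x560 float32, m along the optical axis (not along the pixel's ray), 0 where there is no reading.
- manip.get_calibration(name): a dict with "fx", "fy", "cx", "cy" (pixels), "xyz" and "orientation" of the camera in the world. Camera axes: x right, y up, looking along -z (the intrinsics and any distortion apply to the point x, -y, -z); pixel columns grow to the right and rows downward; lengths in m; the calibration is good to about 2 mm. A picture is of the moment at which its call begins: read the wrist's pose just before it. get_calibration takes no time and is no camera call; for the wrist camera it gives the pose at the moment of the call.
- manip.hand_in(): hands the job in; it is judged then, once.
Trained networks look in the newest picture that a camera, given by its name, has taken for a name from the list of things; names that differ only in an ending like _2 or _b are one class to them, and where a whole thing is asked for, a point or a joint stands for the part that bears it (a point fixed in the world has none). Each returns a list of dicts, best first, with "p" (0 to 1); they miss things now and then, are a little off and sometimes report something else, mostly with a low value. They report only what shows in the picture. A call takes as long as a camera call.
- manip.find_in(thing, camera): "box" ([left, top, right, bottom] in pixels, round what is visible of it).
- manip.trace(thing, camera): "pixels" (420x560 bool, what is visible of it) and "box" ([left, top, right, bottom] in pixels, round what is visible of it).
- manip.tip_of(thing, camera): "pixel" ([column, row] in pixels: a listed point, or the origin of a listed thing).
The state is a dict: "clock": time; "joint_pos": joint angles; "joint_velocities": joint speeds; "tau": joint torques, N m; "position": TCP position; "ee_rot": TCP orientation; "ft_force": force on the tool from outside, world axes, zero at the start; "torque": the same for the moment, N m; "grip_width": opening from 0.0 (shut) to 1.0 (fully open); "grasp_force": force on a finger pad.
Only numpy, scipy, OpenCV 4.12 (cv2) and the standard library are available. Lean on these libraries where they do the work, as an engineer would, in place of code of your own. Each camera call takes 0.05 s, during which the arm holds its last target. There are 200 camera calls.

## Working session

There is one attempt and no reset: what is moved stays moved. The work goes in short steps, Python scripts to look and compute and a shell command to move; the robot and the scene stay as the last step left them, time stands still between calls to the robot, and variables do not carry over. Pictures are saved under pics/ and viewed, at most 10 in all, crops included, and the job is handed in when it is done.

```bash
mkdir -p pics; ls; cat > h.py <<'E'
import numpy as np, cv2
from scipy.spatial.transform import Rotation as R
from workcell import manip
def cloud(cam, depth, mask=None):
    c=manip.get_calibration(cam)
    v,u=np.nonzero((depth>0) if mask is None else (mask&(depth>0)))
    d=depth[v,u]
    p=np.stack([(u-c['cx'])/c['fx']*d,-(v-c['cy'])/c['fy']*d,-d],1)
    return R.from_quat(c['orientation']).apply(p)+np.array(c['xyz'])
def circ(p):
    A=np.c_[2*p[:,:2],np.ones(len(p))]; s=np.linalg.lstsq(A,(p[:,:2]**2).sum(1),rcond=None)[0]
    return s[0],s[1],np.sqrt(s[2]+s[0]**2+s[1]**2)
def rel(target, yaw_rv=None):
    """shift in tool units from the measured pose"""
    o=manip.get_obs(); r=R.from_quat(o['ee_rot'])
    return r.inv().apply(np.array(target)-o['position'])/0.05
E
python3 - <<'E'
from h import *
o=manip.get_obs(); print({k:np.round(v,3) for k,v in o.items()})
print(R.from_quat(o['ee_rot']).as_matrix().round(3))
ims=[]
for cam in ['scene','side']:
    im,d=manip.camera(cam); ims.append(im); np.save(f'd_{cam}.npy',d)
    c=manip.get_calibration(cam); print(cam,{k:np.round(v,3) for k,v in c.items()})
    cv2.imwrite(f'pics/{cam}0.png',im[:,:,::-1])
    for t in ['bottle','jar','funnel','stopper','tile','tray','squat_bottle','small_stopper','cup','brush','spectacle_case','ink_tin','brayer']:
        for r in manip.trace(t,cam)[:2]:
            p=cloud(cam,d,r['pixels'])
            if len(p)<5: print(t,'few');continue
            print(t,round(r['p'],2),np.round(r['box']),len(p),'lo',np.percentile(p,2,0).round(3),'hi',np.percentile(p,98,0).round(3))
E
```

```text
pics
{'clock': np.float64(0.0), 'joint_pos': array([ 1.087,  0.333, -0.065,  1.461,  0.022,  1.35 , -0.088]), 'joint_velocities': array([ 0.001, -0.   ,  0.   , -0.   , -0.001, -0.001, -0.   ]), 'tau': array([ 1.0000e-03, -6.2543e+01,  5.0000e-02, -3.9160e+01,  1.6000e-02,
        1.0000e-02, -0.0000e+00]), 'position': array([ 0.278, -0.559,  0.21 ]), 'ee_rot': array([ 0.974,  0.228, -0.   , -0.001]), 'ft_force': array([-0.249,  0.113, -0.295]), 'torque': array([-0.08 , -0.007,  0.023]), 'grasp_force': np.float64(0.0), 'grip_width': np.float64(1.002)}
[[ 0.896  0.445 -0.001]
 [ 0.445 -0.896  0.001]
 [-0.    -0.001 -1.   ]]
scene {'fx': np.float64(515.3), 'fy': np.float64(515.3), 'cx': np.float64(278.626), 'cy': np.float64(214.014), 'xyz': array([1.139, 0.986, 1.184]), 'orientation': array([0.089, 0.377, 0.893, 0.229])}
bottle 0.86 [322. 185. 359. 234.] 1231 lo [0.405 0.032 0.006] hi [0.481 0.101 0.165]
bottle 0.47 [340. 239. 434. 333.] 3543 lo [0.407 0.217 0.001] hi [0.54  0.458 0.065]
jar 0.87 [244. 199. 270. 238.] 809 lo [ 0.637 -0.09   0.008] hi [ 0.706 -0.014  0.102]
funnel 0.8 [
[... 2529 characters left out ...]
74.] 525 lo [0.438 0.355 0.044] hi [0.507 0.412 0.135]
squat_bottle 0.54 [325. 247. 388. 274.] 1446 lo [ 0.697 -0.153  0.007] hi [ 0.843 -0.094  0.038]
small_stopper 0.68 [227. 281. 240. 304.] 193 lo [ 0.455 -0.208  0.012] hi [ 0.48  -0.187  0.051]
cup 0.61 [258. 356. 321. 420.] 3051 lo [ 0.493 -0.482  0.007] hi [ 0.576 -0.395  0.054]
brush 0.82 [167. 261. 254. 285.] 1015 lo [ 0.333 -0.11   0.003] hi [ 0.522 -0.069  0.021]
ink_tin 0.65 [259. 356. 321. 420.] 3015 lo [ 0.493 -0.482  0.011] hi [ 0.576 -0.396  0.054]
ink_tin 0.5 [168. 261. 252. 287.] 1030 lo [ 0.333 -0.11   0.001] hi [ 0.523 -0.071  0.021]
brayer 0.74 [305. 302. 414. 358.] 1933 lo [ 0.598 -0.4    0.005] hi [ 0.775 -0.27   0.041]
```

```bash
cat > m.py <<'E'
from h import *
from scipy.optimize import least_squares
D={}
for cam in ['scene','side']:
    im,d=manip.camera(cam); D[cam]=cloud(cam,d)
def fit(name,c,z0,z1,r,rad):
    for k,P in list(D.items())+[('both',np.vstack(list(D.values())))]:
        m=(P[:,2]>z0)&(P[:,2]<z1)&(np.hypot(*(P[:,:2]-c).T)<rad); q=P[m,:2]
        if len(q)<10: print(name,k,'few'); continue
        s=least_squares(lambda x:np.hypot(*(q-x).T)-r,c,loss='soft_l1',f_scale=.002)
        print(name,k,len(q),s.x.round(4),'rms',np.sqrt(np.mean(s.fun**2)).round(4))
E
cat > m1.py <<'E'
from m import *
fit('funnel',[.432,.054],.182,.199,.030,.05)
fit('bottle body',[.432,.054],.02,.105,.046,.065)
fit('neck',[.432,.054],.135,.155,.029,.05)
fit('jar body',[.663,-.055],.01,.08,.040,.06)
fit('stopper knob',[.488,-.272],.054,.072,.0155,.03)
fit('stopper flange',[.488,-.272],.046,.051,.027,.04)
fit('small',[.472,-.192],.02,.048,.0165,.03)
for k,P in list(D.items())+[('both',np.vstack(list(D.values())))]:
    m=(P[:,2]>.057)&(P[:,2]<.068)&(abs(P[:,0]-.47)<.1)&(abs(P[:,1]-.336)<.16)
    q=P[m,:2].astype(np.float32); print('tray',k,len(q),cv2.minAreaRect(q))
    m=(P[:,2]>.092)&(P[:,2]<.106)&(np.hypot(P[:,0]-.663,P[:,1]+.055)<.05)
    print('jar rim',k,m.sum(),P[m].mean(0).round(4),P[m].min(0).round(3),P[m].max(0).round(3))
E
python3 m1.py
python3 -c "
import cv2,numpy as np
a=cv2.imread('pics/scene0.png')[120:350,170:450];b=cv2.imread('pics/side0.png')[130:420,150:430]
b=cv2.resize(b,(400,414));a=cv2.resize(a,(400,329));a=cv2.copyMakeBorder(a,0,85,0,0,cv2.BORDER_CONSTANT)
cv2.imwrite('pics/v1.png',np.hstack([a,b]))"
```

```text
funnel scene 171 [0.4349 0.0543] rms 0.0024
funnel side 290 [0.43   0.0545] rms 0.0017
funnel both 461 [0.4319 0.0547] rms 0.0024
bottle body scene 587 [0.4339 0.0533] rms 0.0021
bottle body side 988 [0.4296 0.0552] rms 0.0012
bottle body both 1575 [0.431  0.0549] rms 0.0021
neck scene 88 [0.4341 0.0534] rms 0.0022
neck side 166 [0.4297 0.0555] rms 0.0011
neck both 254 [0.4307 0.0552] rms 0.0021
jar body scene 553 [ 0.6668 -0.056 ] rms 0.0045
jar body side 903 [ 0.6625 -0.0538] rms 0.0042
jar body both 1456 [ 0.6638 -0.0544] rms 0.0045
stopper knob scene 47 [ 0.4955 -0.2656] rms 0.0035
stopper knob side 116 [ 0.4909 -0.2651] rms 0.0011
stopper knob both 163 [ 0.4917 -0.2651] rms 0.0025
stopper flange scene 31 [ 0.4876 -0.272 ] rms 0.0062
stopper flange side 111 [ 0.4912 -0.2619] rms 0.0042
stopper flange both 142 [ 0.4909 -0.2632] rms 0.0058
small scene 63 [ 0.4702 -0.1986] rms 0.0043
small side 143 [ 0.4686 -0.1865] rms 0.0029
small both 206 [ 0.4675 -0.1873] rms 0.0048
tray scene 1187 ((0.4719419479370117, 0.3358493745326996), (0.1429760903120041, 0.25309115648269653), 0.2806737422943115)
jar rim scene 167 [ 0.6685 -0.0527  0.0982] [ 0.636 -0.088  0.092] [ 0.7   -0.021  0.104]
tray side 352 ((0.4683789908885956, 0.3365192413330078), (0.13737192749977112, 0.2567623257637024), 0.773224949836731)
jar rim side 255 [ 0.6611 -0.0575  0.0981] [ 0.63  -0.088  0.092] [ 0.693 -0.021  0.103]
tray both 1539 ((0.47239619493484497, 0.3367401659488678), (0.14396044611930847, 0.2569712698459625), 1.0972909927368164)
jar rim both 422 [ 0.664  -0.0556  0.0981] [ 0.63  -0.088  0.092] [ 0.7   -0.021  0.104]
```

View pics/v1.png

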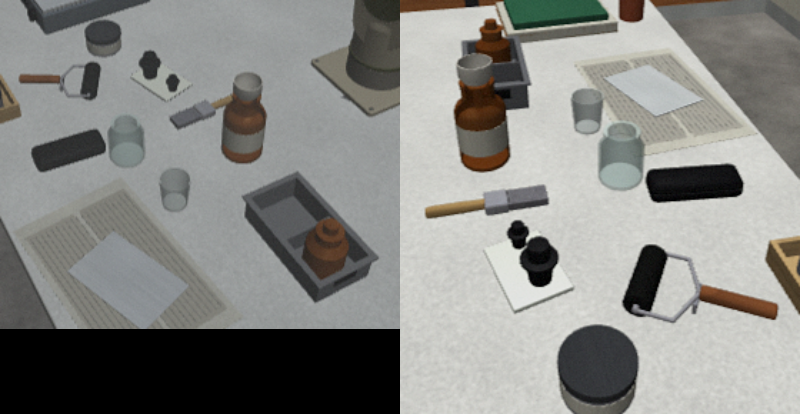

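The picture shows, at left (scene), the bottle with funnel at (245,110), the jar at (127,140), the stoppers on the tile at (150,65) and (172,82), and the tray with the empty cell on the robot's side. The measured sizes and heights match the list. First move: over the stopper, with the jaws turned to close along world x.

```bash
python3 -m pendant '[[0.6,-0.3,-0.4,0,0,-0.8,1],[1.4,-0.8,-0.8,0,0,-1.8,1],[2.2,-1.2,-1,0,0,-2.8,1],[3,-1.6,-1,0,0,-3.8,1],[3.8,-2.1,-1,0,0,-4.8,1],[4.6,-2.5,-1,0,0,-5.8,1],[5.4,-2.9,-1,0,0,-6.8,1],[6,-3.3,-1,0,0,-7.6,1],[6.3,-3.4,-1,0,0,-7.95,1],[6.3,-3.4,-1,0,0,-7.95,1]]' 40
cat > w.py <<'E'
import sys
from h import *
def shot(name):
    o=manip.get_obs(); im,d=manip.camera('wrist'); cv2.imwrite(f'pics/{name}.png',im[:,:,::-1])
    return o,im,d,cloud('wrist',d)
E
python3 - <<'E'
from w import *
o,im,d,P=shot('w1'); print(R.from_quat(o['ee_rot']).as_matrix().round(3), o['joint_pos'].round(2), manip.tip_reach)
c=manip.get_calibration('wrist'); print(c)
for z0,z1,n in [(.070,.085,'knobtop'),(.045,.056,'flange'),(.02,.04,'')]:
    m=(P[:,2]>z0)&(P[:,2]<z1)&(np.hypot(P[:,0]-.49,P[:,1]+.265)<.04)
    if m.sum(): print(n,m.sum(),P[m].min(0).round(4),P[m].max(0).round(4),P[m].mean(0).round(4),[round(float(x),4) for x in circ(P[m])])
E
```

```text
clock: 2.75
position: [0.4848, -0.2674, 0.2608]
ee_rot: [0.707, 0.707, -0.0, 0.0]
ft_force: [-1.1, -1.1, -0.6]
grip_width: 0.999
grasp_force: 0.0
[[-0.  1.  0.]
 [ 1.  0. -0.]
 [-0.  0. -1.]] [ 0.78  0.18 -0.4   1.56  0.07  1.42  0.37] 0.014
{'fx': 343.43931196338906, 'fy': 343.43931196338906, 'cx': 283.1050064451498, 'cy': 210.64180058862078, 'xyz': array([ 0.48381654, -0.18479967,  0.42353129]), 'orientation': array([-1.63469913e-01,  7.01429371e-04, -1.35184783e-03,  9.86547144e-01])}
knobtop 724 [ 0.4769 -0.2806  0.0701] [ 0.5083 -0.2483  0.0765] [ 0.4923 -0.2638  0.0743] [0.4923, -0.264, 0.0112]
flange 1045 [ 0.4664 -0.2911  0.0457] [ 0.5185 -0.2374  0.0559] [ 0.492  -0.2603  0.0508] [0.4925, -0.2651, 0.0227]
```

View pics/w1.png

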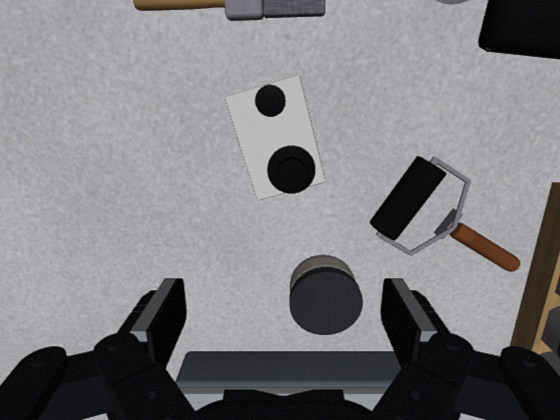

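The wrist picture shows the big stopper at (291,169) on the tile and the small one at (270,100). The fit gives stopper (0.4925,-0.2645), which agrees with the side camera. Next, above the funnel.

```bash
python3 -m pendant '[[0.4,0,-0.3,0,0,0,1],[1.2,-0.2,-0.4,0,0,0,1],[2.1,-0.3,-0.4,0,0,0,1],[3,-0.5,-0.4,0,0,0,1],[3.9,-0.6,-0.4,0,0,0,1],[4.8,-0.8,-0.4,0,0,0,1],[5.6,-0.9,-0.4,0,0,0,1],[6.2,-1,-0.4,0,0,0,1],[6.4,-1.06,-0.4,0,0,0,1],[6.4,-1.06,-0.4,0,0,0,1]]'
python3 - <<'E'
from w import *
o,im,d,P=shot('w2'); print(o['position'].round(4), o['joint_pos'].round(2))
for z0,z1,n in [(.195,.210,'band top'),(.175,.194,'cone/band'),(.155,.17,'rim'),(.10,.115,'shoulder')]:
    m=(P[:,2]>z0)&(P[:,2]<z1)&(np.hypot(P[:,0]-.432,P[:,1]-.0545)<.06)
    if m.sum(): print(n,m.sum(),P[m].min(0).round(4),P[m].max(0).round(4),((P[m].min(0)+P[m].max(0))/2).round(4),[round(float(x),4) for x in circ(P[m])])
E
```

```text
clock: 4.05
position: [0.4314, 0.0521, 0.2813]
ee_rot: [0.707, 0.707, 0.0, 0.001]
ft_force: [0.5, -0.8, -0.4]
grip_width: 0.997
grasp_force: 0.0
[0.4314 0.0521 0.2813] [ 0.53 -0.11 -0.69  1.78 -0.07  1.45 -0.14]
band top 996 [0.4023 0.0256 0.195 ] [0.4622 0.0859 0.2032] [0.4323 0.0558 0.1991] [0.4322, 0.0563, 0.0288]
cone/band 1296 [0.4041 0.0274 0.175 ] [0.4602 0.0859 0.1939] [0.4322 0.0567 0.1845] [0.4322, 0.0569, 0.0284]
rim 1843 [0.4039 0.0331 0.155 ] [0.4601 0.0861 0.17  ] [0.432  0.0596 0.1625] [0.4322, 0.0596, 0.0208]
shoulder 609 [0.3866 0.0342 0.1   ] [0.4778 0.1018 0.115 ] [0.4322 0.068  0.1075] [0.4321, 0.0598, 0.0413]
```

```bash
python3 -m pendant '[[0.07,0.02,0.3,0,0,0,1],[0.07,0.02,0.8,0,0,0,1],[0.07,0.02,1.3,0,0,0,1],[0.07,0.02,1.7,0,0,0,1],[0.07,0.02,1.88,0,0,0,1],[0.07,0.02,1.88,0,0,0,1],[0.07,0.02,1.88,0,0,0,-1],[0.07,0.02,1.88,0,0,0,-1],[0.07,0.02,1.88,0,0,0,-1],[0.07,0.02,1.88,0,0,0,-1]]' 25
```

```text
clock: 5.35
position: [0.4326, 0.056, 0.187]
ee_rot: [0.707, 0.707, 0.0, 0.0]
ft_force: [0.4, 0.7, -0.3]
grip_width: 0.146
grasp_force: 0.0
```

```bash
python3 - <<'E'
from w import *
o,im,d,P=shot('w3'); s,_=manip.camera('side'); c,_=manip.camera('scene')
print(o['grip_width'],o['grasp_force'],o['ft_force'])
a=cv2.resize(s[140:270,140:290],None,fx=2.6,fy=2.6)[:,:390]; b=cv2.resize(im[:, :],(400,300))
h=max(len(a),300); pad=lambda x:cv2.copyMakeBorder(x,0,h-len(x),0,0,cv2.BORDER_CONSTANT)
cv2.imwrite('pics/v3.png',np.hstack([pad(a),pad(b)])[:,:,::-1])
E
```

```text
0.1459311534092219 0.0 [ 0.37356444  0.69981002 -0.28599629]
```

View pics/v3.png

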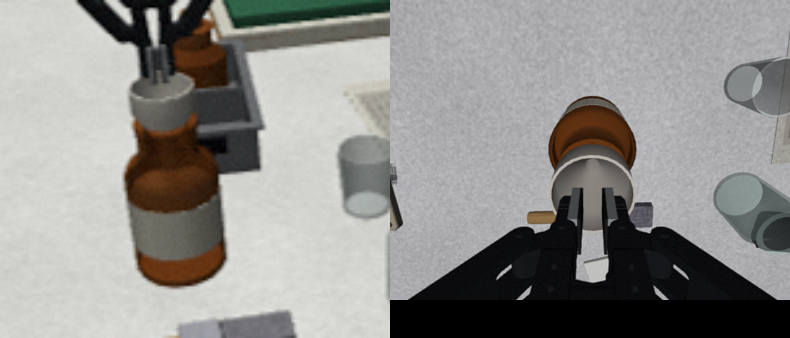

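```bash
python3 - <<'E'
from h import *
o=manip.get_obs(); print(o['grip_width'],o['position'])
for cam in ['side','scene','wrist']:
    im,d=manip.camera(cam); P=cloud(cam,d)
    if cam=='wrist': print(manip.get_obs()['grip_width'])
    v,u=np.nonzero(d>0)
    col=im[v,u].astype(int)
    near=(np.hypot(P[:,0]-.4325,P[:,1]-.056)<.045)
    for z0 in np.arange(.165,.26,.008):
        m=near&(P[:,2]>z0)&(P[:,2]<z0+.008); dk=m&(col.max(1)<70); lt=m&(col.min(1)>110)
        f=lambda k:(k.sum(),P[k].min(0)[:2].round(3),P[k].max(0)[:2].round(3)) if k.sum() else 0
        print(cam,round(z0,3),'dark',f(dk),'light',f(lt))
E
```

```text
-0.000638432433428634 [0.43246486 0.05601734 0.18683242]
side 0.165 dark (np.int64(7), array([0.413, 0.022]), array([0.45 , 0.045])) light (np.int64(1), array([0.402, 0.06 ]), array([0.402, 0.06 ]))
side 0.173 dark (np.int64(7), array([0.448, 0.034]), array([0.459, 0.053])) light (np.int64(13), array([0.401, 0.044]), array([0.446, 0.086]))
side 0.181 dark (np.int64(7), array([0.451, 0.033]), array([0.46 , 0.056])) light (np.int64(21), array([0.402, 0.042]), array([0.454, 0.081]))
side 0.189 dark (np.int64(7), array([0.405, 0.038]), array([0.458, 0.074])) light (np.int64(15), array([0.4  , 0.042]), array([0.456, 0.085]))
side 0.197 dark 0 light (np.int64(57), array([0.401, 0.023]), array([0.459, 0.079]))
side 0.205 dark (np.int64(4), array([0.429, 0.042]), array([0.433, 0.046])) light 0
side 0.213 dark (np.int64(25), array([0.418, 0.041]), array([0.441, 0.052])) light 0
side 0.221 dark (np.int64(27), array([0.418, 0.043]), array([0.442, 0.052])) light 0
side 0.229 dark (np.int64(31), array([0.418, 0.042]), array([0.443, 0.051])) light 0
side 0.237 dark (np.int64(32), array([0.418, 0.0
[... 2538 characters left out ...]
wrist 0.213 dark (np.int64(351), array([0.419, 0.062]), array([0.445, 0.068])) light 0
wrist 0.221 dark (np.int64(441), array([0.418, 0.063]), array([0.445, 0.069])) light 0
wrist 0.229 dark (np.int64(512), array([0.418, 0.063]), array([0.446, 0.068])) light 0
wrist 0.237 dark (np.int64(663), array([0.418, 0.045]), array([0.445, 0.069])) light (np.int64(60), array([0.427, 0.064]), array([0.437, 0.068]))
wrist 0.245 dark (np.int64(1101), array([0.403, 0.047]), array([0.462, 0.071])) light (np.int64(24), array([0.407, 0.044]), array([0.461, 0.069]))
wrist 0.253 dark (np.int64(3790), array([0.396, 0.045]), array([0.468, 0.071])) light (np.int64(25), array([0.409, 0.044]), array([0.468, 0.069]))
```

The picture shows the closed fingertips just above the funnel's rim and the funnel untouched. So the tips sit about 35 mm higher than the nominal 14 mm reach says. I'll lift, open, and measure where the tips are before going lower.

```bash
python3 -m pendant '[[0,0,-0.4,0,0,0,-1],[0,0,-0.9,0,0,0,-1],[0,0,-1.2,0,0,0,-0.2],[0,0,-1.2,0,0,0,0.6],[0,0,-1.2,0,0,0,0.6],[0,0,-1.2,0,0,0,0.6],[0,0,-1.2,0,0,0,0.6],[0,0,-1.2,0,0,0,0.6],[0,0,-1.2,0,0,0,0.6],[0,0,-1.2,0,0,0,0.6]]'
cat > tip.py <<'E'
from h import *
def tips(zmin):
    o=manip.get_obs(); p=o['position']; print('tcp',p.round(4),'w',o['grip_width'].round(3),o['joint_pos'].round(3),R.from_quat(o['ee_rot']).as_matrix()[:,2].round(3))
    for cam in ['side','scene','wrist']:
        im,d=manip.camera(cam); P=cloud(cam,d)
        m=(np.hypot(*(P[:,:2]-p[:2]).T)<.07)&(P[:,2]>zmin)&(P[:,2]<zmin+.1)
        q=P[m]; print(cam,len(q))
        for s in (-1,1):
            k=q[(q[:,0]-p[0])*s>0]
            if len(k): print('  ',s,'z pct',np.percentile(k[:,2],[0,1,3,10]).round(4),'xy at tip',k[k[:,2]<np.percentile(k[:,2],20)].mean(0).round(4))
E
python3 -c "
from tip import *; tips(.215)"
```

```text
clock: 6.9
position: [0.4325, 0.056, 0.2468]
ee_rot: [0.707, 0.707, 0.0, 0.0]
ft_force: [-0.0, 0.3, -0.1]
grip_width: 0.803
grasp_force: 0.0Traceback (most recent call last):
  File "<string>", line 2, in <module>
    from tip import *; tips(.215)
                       ~~~~^^^^^^
  File "tip.py", line 3, in tips
    o=manip.get_obs(); p=o['position']; print('tcp',p.round(4),'w',o['grip_width'].round(3),o['joint_pos'].round(3),R.from_quat(o['ee_rot']).as_matrix()[:,2].round(3))
                                                                   ^^^^^^^^^^^^^^^^^^^^^
AttributeError: 'float' object has no attribute 'round'
```

```bash
sed -i "s/o\['grip_width'\].round(3)/round(o['grip_width'],3)/" tip.py; python3 -c "
from tip import *; tips(.215)"
```

```text
tcp [0.4325 0.056  0.2468] w 0.803 [ 0.526 -0.09  -0.703  1.837 -0.059  1.374 -0.163] [ 0. -0. -1.]
side 195
   -1 z pct [0.2771 0.2773 0.2788 0.2809] xy at tip [0.3911 0.0483 0.2811]
   1 z pct [0.2772 0.2778 0.2796 0.2836] xy at tip [0.4692 0.0466 0.2825]
scene 158
   -1 z pct [0.2749 0.2752 0.2768 0.279 ] xy at tip [0.3979 0.0549 0.279 ]
   1 z pct [0.2738 0.2761 0.2774 0.2826] xy at tip [0.475  0.0588 0.2814]
wrist 5900
   -1 z pct [0.2737 0.2761 0.2781 0.2824] xy at tip [0.3953 0.061  0.2821]
   1 z pct [0.2736 0.2759 0.2781 0.2824] xy at tip [0.4686 0.061  0.282 ]
```

Measured: the tips sit 28 mm above the reported TCP at this opening, a constant 35 mm offset upward. I'll allow for it. Descending so the tips end at z ≈ 0.176, then grasping.

```bash
python3 -m pendant '[[0,0,0.3,0,0,0,0.7],[0,0,0.8,0,0,0,0.7],[0,0,1.3,0,0,0,0.7],[0,0,1.7,0,0,0,0.7],[0,0,1.95,0,0,0,0.7],[0,0,1.95,0,0,0,0.7],[0,0,1.95,0,0,0,-1],[0,0,1.95,0,0,0,-1],[0,0,1.95,0,0,0,-1],[0,0,1.95,0,0,0,-1]]' 25
```

```text
clock: 8.3
position: [0.4327, 0.0561, 0.1498]
ee_rot: [0.707, 0.707, 0.0, 0.0]
ft_force: [-2.4, 0.2, 5.9]
grip_width: 0.698
grasp_force: 27.2
```

```bash
python3 -m pendant '[[0,0,-0.2,0,0,0,-1],[0,0,-0.6,0,0,0,-1],[0,0,-1.1,0,0,0,-1],[0,0,-1.6,0,0,0,-1],[0,0,-2,0,0,0,-1],[-0.2,0.4,-2,0,0,0,-1],[-0.6,1.2,-2,0,0,0,-1],[-1,2,-2,0,0,0,-1],[-1.3,2.7,-2,0,0,0,-1],[-1.5,3,-2,0,0,0,-1]]'
python3 - <<'E'
from w import *
o,im,d,P=shot('w4'); print(o['position'].round(4),o['grip_width'])
for cam in ['wrist','side']:
  if cam=='side': im,d=manip.camera(cam); P=cloud(cam,d); cv2.imwrite('pics/s4.png',im[:,:,::-1])
  for z0,z1,n in [(.092,.108,'jar rim'),(.01,.08,'jar body')]:
    m=(P[:,2]>z0)&(P[:,2]<z1)&(np.hypot(P[:,0]-.665,P[:,1]+.0555)<.05)
    if m.sum()>5: print(cam,n,m.sum(),P[m].min(0).round(4),P[m].max(0).round(4),((P[m].min(0)+P[m].max(0))/2).round(4),[round(float(x),4) for x in circ(P[m])])
  p=o['position']; m=(np.hypot(*(P[:,:2]-p[:2]).T)<.04)&(P[:,2]<p[2]+.02)&(P[:,2]>.15); q=P[m]; print(cam,'funnel',q.min(0).round(3),q.max(0).round(3))
E
```

```text
clock: 9.55
position: [0.5838, -0.0202, 0.2489]
ee_rot: [0.708, 0.707, 0.0, -0.0]
ft_force: [0.4, -0.2, -1.3]
grip_width: 0.694
grasp_force: 27.3
[ 0.5838 -0.0202  0.2489] 0.6939625387527072
wrist jar rim 1675 [ 0.633  -0.0863  0.092 ] [ 0.697  -0.0223  0.1014] [ 0.665  -0.0543  0.0967] [0.6645, -0.0535, 0.0283]
wrist jar body 2717 [ 0.6251 -0.0911  0.0101] [ 0.7036 -0.0142  0.08  ] [ 0.6644 -0.0527  0.045 ] [0.6642, -0.053, 0.0366]
wrist funnel [ 0.561 -0.045  0.188] [ 0.608 -0.014  0.269]
side jar rim 253 [ 0.63   -0.0892  0.092 ] [ 0.6926 -0.0221  0.1031] [ 0.6613 -0.0556  0.0976] [0.6615, -0.0568, 0.0285]
side jar body 884 [ 0.6218 -0.099   0.01  ] [ 0.7032 -0.016   0.08  ] [ 0.6625 -0.0575  0.045 ] [0.6616, -0.0569, 0.0369]
side funnel [ 0.561 -0.048  0.187] [ 0.599 -0.02   0.269]
```

View pics/w4.png

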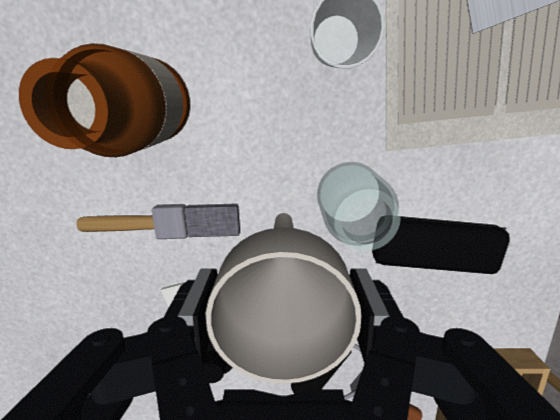

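The picture shows the funnel held straight in the jaws at (285,315), the jar mouth clear at (357,200), and the bottle neck now empty. Moving over the jar and lowering.

```bash
python3 -m pendant '[[-0.2,0.4,0,0,0,0,-1],[-0.5,1.1,0,0,0,0,-1],[-0.69,1.6,0.2,0,0,0,-1],[-0.69,1.62,0.7,0,0,0,-1],[-0.69,1.62,1.3,0,0,0,-1],[-0.69,1.62,1.9,0,0,0,-1],[-0.69,1.62,2.5,0,0,0,-1],[-0.69,1.62,2.9,0,0,0,-1],[-0.69,1.62,3.1,0,0,0,-1],[-0.69,1.62,3.2,0,0,0,-1]]'
```

```text
clock: 10.9
position: [0.6637, -0.0534, 0.0896]
ee_rot: [0.707, 0.707, 0.0, 0.0]
ft_force: [0.7, -0.8, -0.9]
grip_width: 0.695
grasp_force: 27.5
```

```bash
python3 -m pendant '[[0,0,0.05,0,0,0,-1],[0,0,0.1,0,0,0,-1],[0,0,0.14,0,0,0,-1],[0,0,0.16,0,0,0,-1],[0,0,0.16,0,0,0,-1],[0,0,0.16,0,0,0,-1],[0,0,0.16,0,0,0,0.3],[0,0,0.16,0,0,0,0.5],[0,0,0.16,0,0,0,0.7],[0,0,0.16,0,0,0,0.8]]'
python3 - <<'E'
from w import *
o,im,d,P=shot('w5'); 
m=(P[:,2]>.115)&(P[:,2]<.14)&(np.hypot(P[:,0]-.665,P[:,1]+.0555)<.034);q=P[m]
print(q.min(0).round(4),q.max(0).round(4),circ(q[q[:,2]>.127]))
E
```

```text
clock: 12.15
position: [0.6633, -0.0536, 0.0811]
ee_rot: [0.707, 0.707, -0.0, -0.0]
ft_force: [0.6, -0.5, -0.9]
grip_width: 0.899
grasp_force: 0.0
[ 0.6346 -0.0838  0.115 ] [ 0.6946 -0.0224  0.134 ] (np.float64(0.6645407640423617), np.float64(-0.05229142760581157), np.float64(0.02877220904267883))
```

```bash
python3 -m pendant '[[0,0,-0.3,0,0,0,0.9],[0,0,-1,0,0,0,0.9],[0,0,-1.7,0,0,0,0.9],[-0.4,-0.3,-2.2,0,0,0,0.6],[-1.2,-1,-2.2,0,0,0,0.2],[-2,-1.7,-2,0,0,0,0.2],[-2.8,-2.3,-1.8,0,0,0,0.2],[-3.6,-2.9,-1.6,0,0,0,0.2],[-4.1,-3.3,-1.4,0,0,0,0.2],[-4.2,-3.42,-1.4,0,0,0,0.2]]' 30
cat > st.py <<'E'
from tip import *
tips(.12)
for cam in ['wrist','side']:
    im,d=manip.camera(cam); P=cloud(cam,d)
    for z0,z1,n in [(.070,.085,'knobtop'),(.045,.056,'flange')]:
        m=(P[:,2]>z0)&(P[:,2]<z1)&(np.hypot(P[:,0]-.4925,P[:,1]+.2645)<.04)
        if m.sum()>4: print(cam,n,m.sum(),((P[m].min(0)+P[m].max(0))/2).round(4),P[m].max(0).round(4))
E
python3 st.py
```

```text
clock: 13.45
position: [0.4909, -0.2655, 0.1517]
ee_rot: [0.708, 0.706, -0.0, 0.0]
ft_force: [0.2, 0.6, -0.1]
grip_width: 0.601
grasp_force: 0.0
tcp [ 0.4909 -0.2655  0.1517] w 0.601 [ 0.895  0.277 -0.562  1.695  0.157  1.215  0.291] [-0.001 -0.001 -1.   ]
side 299
   -1 z pct [0.176  0.178  0.1814 0.1844] xy at tip [ 0.4576 -0.2758  0.1841]
   1 z pct [0.1776 0.1786 0.1797 0.1837] xy at tip [ 0.5188 -0.2733  0.1834]
scene 120
   -1 z pct [0.1759 0.1761 0.1782 0.1824] xy at tip [ 0.4648 -0.2633  0.182 ]
   1 z pct [0.1768 0.1772 0.179  0.1831] xy at tip [ 0.5259 -0.2604  0.1829]
wrist 5558
   -1 z pct [0.1757 0.178  0.1807 0.1852] xy at tip [ 0.4642 -0.2569  0.1848]
   1 z pct [0.1756 0.1781 0.1806 0.1853] xy at tip [ 0.5216 -0.2568  0.1848]
wrist knobtop 1379 [ 0.4935 -0.262   0.0733] [ 0.5097 -0.2462  0.0766]
wrist flange 1745 [ 0.4935 -0.2626  0.0511] [ 0.5199 -0.2358  0.056 ]
side knobtop 181 [ 0.4913 -0.2656  0.0741] [ 0.5072 -0.2485  0.078 ]
side flange 267 [ 0.4909 -0.268   0.0506] [ 0.5174 -0.243   0.0556]
```

```bash
python3 -m pendant '[[0.01,0.01,0.4,0,0,0,0.2],[0.01,0.01,1,0,0,0,0.2],[0.01,0.01,1.6,0,0,0,0.2],[0.01,0.01,2.1,0,0,0,0.2],[0.01,0.01,2.35,0,0,0,0.2],[0.01,0.01,2.4,0,0,0,0.2],[0.01,0.01,2.4,0,0,0,-1],[0.01,0.01,2.4,0,0,0,-1],[0.01,0.01,2.4,0,0,0,-1],[0.01,0.01,2.4,0,0,0,-1]]' 40
```

```text
clock: 14.95
position: [0.4937, -0.2633, 0.0324]
ee_rot: [0.707, 0.707, 0.0, 0.001]
ft_force: [-0.9, 0.3, 5.6]
grip_width: 0.35
grasp_force: 39.9
```

```bash
python3 -m pendant '[[0,0,-0.3,0,0,0,-1],[0,0,-1.1,0,0,0,-1],[0,0,-2.1,0,0,0,-1],[0.5,-0.1,-3.1,0,0,0,-1],[1.4,-0.3,-4,0,0,0,-1],[2.4,-0.5,-4.2,0,0,0,-1],[3.4,-0.7,-4.2,0,0,0,-1],[4.3,-0.9,-4.2,0,0,0,-1],[4.8,-1.1,-4.2,0,0,0,-1],[5,-1.2,-4.2,0,0,0,-1]]'
python3 - <<'E'
from w import *
o,im,d,P=shot('w6'); print(o['position'].round(4),o['grip_width'])
for cam in ['wrist','side','scene']:
  if cam!='wrist': im,d=manip.camera(cam); P=cloud(cam,d)
  for z0,z1,n in [(.158,.170,'rim'),(.02,.105,'body')]:
    m=(P[:,2]>z0)&(P[:,2]<z1)&(np.hypot(P[:,0]-.4325,P[:,1]-.0555)<.055)
    if m.sum()>5: print(cam,n,m.sum(),P[m].min(0).round(4),P[m].max(0).round(4),((P[m].min(0)+P[m].max(0))/2).round(4))
  p=o['position']; m=(np.hypot(*(P[:,:2]-p[:2]).T)<.04)&(P[:,2]<p[2]+.022)&(P[:,2]>.19); q=P[m]; print(cam,'stopper',q.min(0).round(4),q.max(0).round(4))
  for zz in np.arange(.2,.27,.01):
    k=q[abs(q[:,2]-zz)<.005]; 
    if len(k)>3: print('   ',round(zz,2),len(k),k.min(0).round(4)[:2],k.max(0)[:2].round(4))
E
```

```text
clock: 16.2
position: [0.4326, -0.0123, 0.2418]
ee_rot: [0.707, 0.707, -0.0, 0.001]
ft_force: [0.6, -0.3, -0.3]
grip_width: 0.345
grasp_force: 39.6
[ 0.4326 -0.0123  0.2418] 0.3449673941494431
wrist rim 3355 [0.4017 0.0267 0.1581] [0.4619 0.0869 0.1673] [0.4318 0.0568 0.1627]
wrist body 2409 [0.4084 0.0311 0.087 ] [0.4556 0.0788 0.092 ] [0.432  0.055  0.0895]
wrist stopper [ 0.4055 -0.0096  0.2173] [0.4584 0.0148 0.2638]
    0.22 121 [ 0.4191 -0.001 ] [0.4442 0.0049]
    0.23 115 [0.4199 0.0006] [0.4417 0.0058]
    0.26 2973 [ 0.4055 -0.0096] [0.4584 0.0148]
side rim 205 [0.401  0.0199 0.158 ] [0.4597 0.0797 0.1668] [0.4304 0.0498 0.1624]
side body 994 [0.3837 0.0049 0.02  ] [0.4758 0.0567 0.105 ] [0.4297 0.0308 0.0625]
side stopper [ 0.4036 -0.0421  0.2168] [ 0.4561 -0.0027  0.2637]
    0.22 36 [ 0.4139 -0.0322] [ 0.4456 -0.0162]
    0.23 62 [ 0.4127 -0.0336] [ 0.4466 -0.0186]
    0.24 67 [ 0.4107 -0.0346] [ 0.4474 -0.0154]
    0.25 49 [ 0.4112 -0.0347] [ 0.4481 -0.0205]
    0.26 148 [ 0.4036 -0.0421] [ 0.4561 -0.0027]
scene rim 160 [0.4056 0.0251 0.158 ] [0.4653 0.086  0.1692] [0.4355 0.0556 0.1636]
scene body 568 [0.3989 0.0289 0.0201] [0.4843 0.1043 0.1047] [0.4416 0.0666 0.0624]
scene stopper [ 0.4092 -0.0273  0.215 ] [0.462  0.012  0.2638]
    0.22 19 [ 0.4277 -0.0266] [0.452 0.001]
    0.23 29 [ 0.4267 -0.0235] [0.4524 0.0032]
    0.24 26 [ 0.4243 -0.0215] [0.4557 0.0042]
    0.25 21 [ 0.4164 -0.0273] [0.4563 0.0059]
    0.26 75 [ 0.4092 -0.0251] [0.462 0.012]
```

View pics/w6.png

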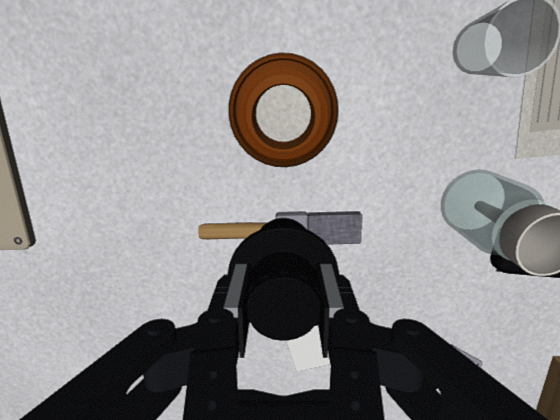

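The picture shows the stopper held upright at (284,300) and the bottle bore open at (284,112), with the funnel hanging in the jar at right. Moving over the bore.

```bash
python3 -m pendant '[[0.3,0,0,0,0,0,-1],[0.8,0,0,0,0,0,-1],[1.2,0,0,0,0,0,-1],[1.37,0,0,0,0,0,-1],[1.37,0,0.1,0,0,0,-1],[1.37,0,0.3,0,0,0,-1],[1.37,0,0.5,0,0,0,-1],[1.37,0,0.6,0,0,0,-1],[1.37,0,0.6,0,0,0,-1],[1.37,0,0.6,0,0,0,-1]]'
python3 - <<'E'
from w import *
o=manip.get_obs(); print(o['position'].round(4))
for cam in ['side','scene','wrist']:
  im,d=manip.camera(cam); P=cloud(cam,d); p=o['position']
  a=P[(abs(P[:,2]-.232)<.006)&(np.hypot(*(P[:,:2]-p[:2]).T)<.045)]; b=P[(P[:,2]>.157)&(P[:,2]<.168)&(np.hypot(*(P[:,:2]-p[:2]).T)<.045)]
  for q in (a,b): print(cam,q.min(0).round(4),q.max(0).round(4))
E
```

```text
clock: 17.6
position: [0.4332, 0.0555, 0.2116]
ee_rot: [0.707, 0.707, 0.0, 0.0]
ft_force: [-0.4, 0.3, -0.3]
grip_width: 0.348
grasp_force: 39.6
[0.4332 0.0555 0.2116]
side [0.405 0.025 0.226] [0.4567 0.0636 0.238 ]
side [0.4009 0.0214 0.1571] [0.4597 0.0858 0.1677]
scene [0.4065 0.0395 0.2262] [0.4627 0.0809 0.2374]
scene [0.4046 0.0244 0.157 ] [0.4668 0.0855 0.1679]
wrist [0.4062 0.058  0.226 ] [0.4593 0.0823 0.238 ]
wrist [0.4021 0.0461 0.1571] [0.4622 0.0867 0.1669]
```

```bash
python3 -m pendant '[[0.02,-0.01,0.1,0,0,0,-1],[0.02,-0.01,0.3,0,0,0,-1],[0.02,-0.01,0.5,0,0,0,-1],[0.02,-0.01,0.7,0,0,0,-1],[0.02,-0.01,0.85,0,0,0,-1],[0.02,-0.01,1,0,0,0,-1],[0.02,-0.01,1.1,0,0,0,-1],[0.02,-0.01,1.17,0,0,0,-1],[0.02,-0.01,1.2,0,0,0,-1],[0.02,-0.01,1.2,0,0,0,-1]]'
```

```text
clock: 19.0
position: [0.4327, 0.0565, 0.1515]
ee_rot: [0.707, 0.707, 0.0, 0.0]
ft_force: [0.5, -0.8, -1.0]
grip_width: 0.342
grasp_force: 39.5
```

```bash
python3 -m pendant '[[0,0,0.02,0,0,0,-1],[0,0,0.04,0,0,0,-1],[0,0,0.05,0,0,0,-1],[0,0,0.06,0,0,0,-1],[0,0,0.06,0,0,0,-1],[0,0,0.06,0,0,0,-1],[0,0,0.06,0,0,0,-1],[0,0,0.06,0,0,0,-1],[0,0,0.06,0,0,0,-1],[0,0,0.06,0,0,0,-1]]'
```

```text
clock: 20.25
position: [0.434, 0.0567, 0.1514]
ee_rot: [0.707, 0.707, 0.001, 0.001]
ft_force: [-10.4, -0.8, 33.2]
grip_width: 0.348
grasp_force: 43.0
```

The contact force rises at exactly the expected home height. Releasing and rising, then checking.

```bash
python3 -m pendant '[[0,0,-0.03,0,0,0,-1],[0,0,-0.05,0,0,0,0],[0,0,-0.05,0,0,0,0.3],[0,0,-0.05,0,0,0,0.6],[0,0,-0.1,0,0,0,0.9],[0,0,-0.4,0,0,0,0.9],[0,0,-0.8,0,0,0,0.9],[0,0,-1.2,0,0,0,0.9],[0,0,-1.4,0,0,0,0.9],[0,0,-1.4,0,0,0,0.9]]'
python3 - <<'E'
from tip import *
tips(.215)
for cam in ['side','scene','wrist']:
  im,d=manip.camera(cam); P=cloud(cam,d)
  if cam=='side': cv2.imwrite('pics/s7.png',cv2.resize(im[120:280,130:350],(770,560))[:,:,::-1])
  near=np.hypot(P[:,0]-.4325,P[:,1]-.056)<.045
  for n,z0,z1 in [('knob',.180,.205),('flange',.166,.175),('neck',.135,.158)]:
    q=P[near&(P[:,2]>z0)&(P[:,2]<z1)]
    if len(q)>4: print(cam,n,len(q),q.min(0).round(4),np.percentile(q,99,0).round(4),((q.min(0)+q.max(0))/2).round(4))
E
```

```text
clock: 21.5
position: [0.4329, 0.0565, 0.219]
ee_rot: [0.707, 0.707, 0.0, 0.001]
ft_force: [-0.1, -0.3, -0.1]
grip_width: 0.951
grasp_force: 0.0
tcp [0.4329 0.0565 0.219 ] w 0.951 [ 0.685 -0.075 -0.862  1.876 -0.058  1.313 -0.161] [ 0.001 -0.    -1.   ]
side 467
   -1 z pct [0.2507 0.2531 0.2581 0.2649] xy at tip [0.3838 0.0485 0.2634]
   1 z pct [0.2552 0.2564 0.2584 0.2653] xy at tip [0.4769 0.0479 0.2653]
scene 332
   -1 z pct [0.2475 0.2501 0.2535 0.2611] xy at tip [0.3918 0.0573 0.2597]
   1 z pct [0.2503 0.2519 0.2583 0.2643] xy at tip [0.4832 0.0599 0.2628]
wrist 25112
   -1 z pct [0.2491 0.2535 0.2578 0.269 ] xy at tip [0.3882 0.0616 0.268 ]
   1 z pct [0.2483 0.2535 0.258  0.2692] xy at tip [0.4752 0.0616 0.2683]
side knob 128 [0.4143 0.0356 0.1807] [0.4454 0.0684 0.195 ] [0.43   0.0532 0.1879]
side flange 136 [0.4045 0.0258 0.1662] [0.4558 0.0722 0.1746] [0.4304 0.0501 0.1706]
side neck 184 [0.401  0.0227 0.135 ] [0.4579 0.0504 0.1573] [0.4297 0.0369 0.1465]
scene knob 98 [0.4199 0.0391 0.1802] [0.4517 0.0707 0.1985] [0.4366 0.0573 0.1894]
scene flange 107 [0.4101 0.0274 0.1661] [0.4638 0.0821 0.1741] [0.438  0.055  0.1704]
scene neck 106 [0.4135 0.0414 0.1354] [0.4644 0.0851 0.1578] [0.4397 0.0641 0.1466]
wrist knob 2352 [0.4166 0.041  0.18  ] [0.448  0.0725 0.1951] [0.433  0.057  0.1879]
wrist flange 2447 [0.4061 0.0322 0.166 ] [0.4585 0.0828 0.1738] [0.4338 0.0594 0.1705]
wrist neck 331 [0.407  0.0696 0.1351] [0.4559 0.0865 0.1578] [0.4324 0.0781 0.1465]
```

View pics/s7.png

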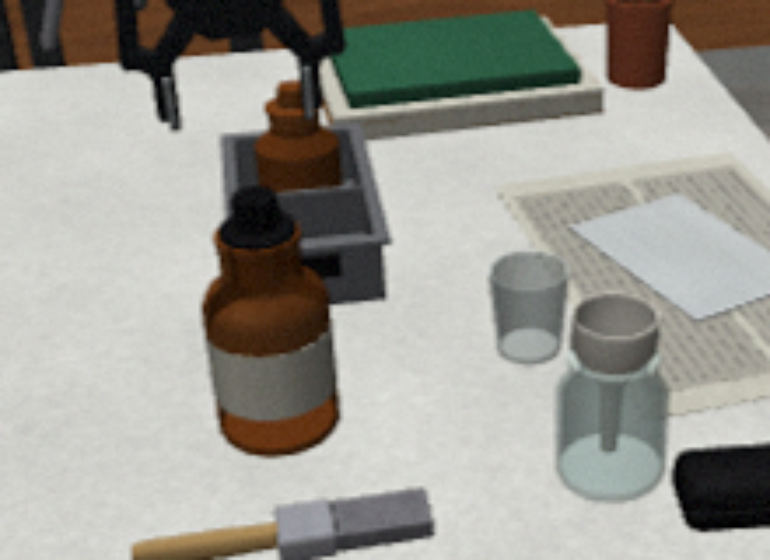

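The picture shows the stopper seated with its flange on the rim at (258,232), and the funnel standing in the jar at (612,350). Next I'll check where the gripper's body begins before grasping the neck.

```bash
python3 - <<'E'
from h import *
o=manip.get_obs(); p=o['position']
for cam in ['side','scene','wrist']:
  im,d=manip.camera(cam); P=cloud(cam,d)
  q=P[(abs(P[:,0]-p[0])<.025)&(abs(P[:,1]-p[1])<.045)&(P[:,2]>.205)&(P[:,2]<.45)]
  if len(q): print(cam,len(q),(np.percentile(q[:,2],[0,1,5,20])-p[2]).round(4), q[q[:,2]<np.percentile(q[:,2],10)].mean(0).round(3))
P=cloud('scene',manip.camera('scene')[1])
m=(P[:,2]>.054)&(P[:,2]<.070)&(abs(P[:,0]-.472)<.09)&(abs(P[:,1]-.336)<.15)
q=P[m]; H=q[:,:2]
for n,sel,ax in [('-x',H[:,0]<.425,0),('+x',H[:,0]>.520,0),('-y',H[:,1]<.235,1),('+y',H[:,1]>.435,1)]:
    s=H[sel]; a=np.polyfit(s[:,1-ax],s[:,ax],1); print(n,len(s),s.mean(0).round(4),'slope',a[0].round(4))
E
```

```text
side 1454 [0.0935 0.0963 0.1031 0.1255] [0.432 0.044 0.321]
scene 529 [0.092  0.0964 0.104  0.1243] [0.429 0.067 0.321]
wrist 5756 [0.0922 0.0932 0.0942 0.0966] [0.432 0.067 0.312]
-x 440 [0.4113 0.3413] slope -0.0052
+x 445 [0.5344 0.3444] slope -0.0064
-y 252 [0.4732 0.2205] slope 0.0073
+y 306 [0.4737 0.4526] slope 0.0075
```

```bash
python3 -m pendant '[[0,0,0.4,0,0,0,0.9],[0,0,0.9,0,0,0,0.9],[0,0,1.4,0,0,0,0.9],[0,0,1.8,0,0,0,0.9],[0,0,2.05,0,0,0,0.9],[0,0,2.13,0,0,0,0.9],[0,0,2.13,0,0,0,-1],[0,0,2.13,0,0,0,-1],[0,0,2.13,0,0,0,-1],[0,0,2.13,0,0,0,-1]]' 40
```

```text
clock: 23.25
position: [0.4329, 0.0566, 0.1127]
ee_rot: [0.707, 0.707, 0.0, 0.0]
ft_force: [-3.3, 0.7, 6.2]
grip_width: 0.672
grasp_force: 42.7
```

```bash
python3 -m pendant '[[0,0,0,0,0,0,-1],[0,0,-0.1,0,0,0,-1],[0,0,-0.3,0,0,0,-1],[0,0,-0.6,0,0,0,-1],[0,0,-0.9,0,0,0,-1],[0,0,-1.3,0,0,0,-1],[0,0,-1.6,0,0,0,-1],[0,0,-1.8,0,0,0,-1],[0,0,-1.9,0,0,0,-1],[0,0,-1.9,0,0,0,-1]]'
python3 - <<'E'
from w import *
o=manip.get_obs()
for cam in ['wrist','side']:
  im,d=manip.camera(cam); P=cloud(cam,d)
  if cam=='side':
    p=o['position']; q=P[(np.hypot(*(P[:,:2]-p[:2]).T)<.065)&(P[:,2]>.03)&(P[:,2]<.25)]; print('low',np.percentile(q[:,2],1))
    for z in np.arange(.11,.2,.02):
      k=q[abs(q[:,2]-z)<.01]; print(round(z,2),k.min(0).round(4),k.max(0).round(4))
  H=P[(P[:,2]>.054)&(P[:,2]<.070)&(abs(P[:,0]-.472)<.09)&(abs(P[:,1]-.336)<.15)]
  for n,sel,ax in [('-x',H[:,0]<.425,0),('+x',H[:,0]>.520,0),('-y',H[:,1]<.235,1),('+y',H[:,1]>.435,1)]:
    s=H[sel]
    if len(s)>20: print(cam,n,len(s),s.mean(0).round(4),s.min(0).round(4),s.max(0).round(4),'slope',np.polyfit(s[:,1-ax],s[:,ax],1)[0].round(4))
cv2.imwrite('pics/s8.png',cv2.resize(manip.camera('side')[0][120:280,130:350],(770,560))[:,:,::-1])
E
```

```text
clock: 24.5
position: [0.4325, 0.0565, 0.2068]
ee_rot: [0.707, 0.707, -0.0, 0.0]
ft_force: [0.5, -0.3, -4.9]
grip_width: 0.671
grasp_force: 44.2
low 0.09671946551254551
0.11 [0.3833 0.0073 0.1   ] [0.4748 0.0549 0.12  ]
0.13 [0.3831 0.0056 0.1201] [0.4752 0.0536 0.14  ]
0.15 [0.3834 0.0067 0.14  ] [0.4738 0.0502 0.1599]
0.17 [0.3833 0.0058 0.1603] [0.4754 0.0559 0.18  ]
0.19 [0.3841 0.0069 0.1801] [0.4748 0.0471 0.2   ]
side +x 168 [0.5292 0.3239 0.0618] [0.52   0.2104 0.054 ] [0.5369 0.4599 0.0655] slope -0.0049
side -y 74 [0.5109 0.2185 0.0614] [0.481  0.2104 0.054 ] [0.5367 0.2349 0.0655] slope 0.0991
side +y 31 [0.521  0.451  0.0611] [0.5036 0.4352 0.0549] [0.5353 0.4648 0.0651] slope -0.2298
```

View pics/s8.png

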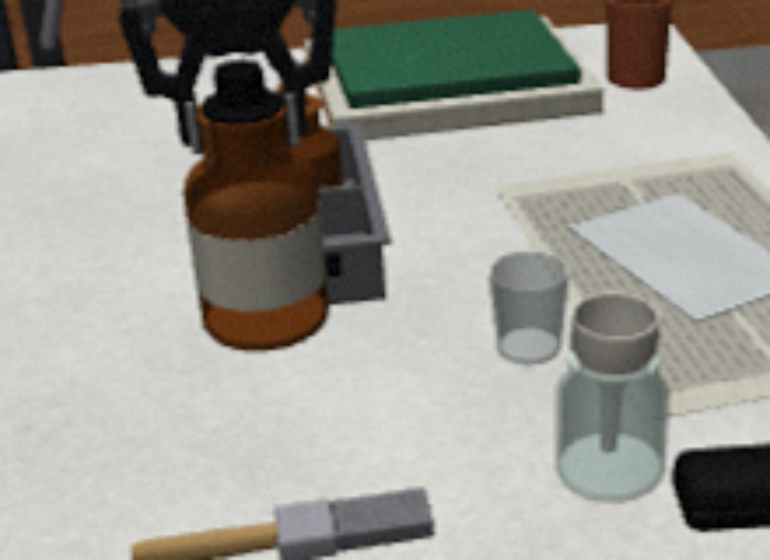

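The picture shows the closed bottle hanging upright from the jaws. Moving part of the way to the tray and re-measuring with the wrist camera.

```bash
python3 -m pendant '[[0.1,0,0,0,0,0,-1],[0.4,0.1,0,0,0,0,-1],[0.8,0.2,0,0,0,0,-1],[1.2,0.4,0,0,0,0,-1],[1.6,0.5,0,0,0,0,-1],[2,0.6,0,0,0,0,-1],[2.3,0.7,0,0,0,0,-1],[2.4,0.75,0,0,0,0,-1],[2.4,0.75,0,0,0,0,-1],[2.4,0.75,0,0,0,0,-1]]'
cat > tr.py <<'E'
from w import *
o,im,d,P=shot('w9'); p=o['position']; print(p.round(4),o['ft_force'].round(1))
def edges(P,cam):
  T=(P[:,2]>.056)&(P[:,2]<.068); 
  for y0 in (.25,.27,.29,.31):
    s=P[T&(abs(P[:,1]-y0)<.01)&(abs(P[:,0]-.472)<.08)]
    l=s[s[:,0]<.44];r=s[s[:,0]>.5]
    if len(l)>3 and len(r)>3: print(cam,'y',y0,'L',np.percentile(l[:,0],[2,98]).round(4),'R',np.percentile(r[:,0],[2,98]).round(4))
  F=P[(P[:,2]>.0)&(P[:,2]<.012)&(abs(P[:,0]-.472)<.058)&(P[:,1]>.222)&(P[:,1]<.336)]
  if len(F)>20: print(cam,'floor',len(F),np.percentile(F,[1,99],0).round(4))
  for x0 in (.45,.47,.49):
    s=P[(P[:,2]>.045)&(P[:,2]<.068)&(abs(P[:,0]-x0)<.01)]; a=s[(s[:,1]<.24)&(s[:,1]>.2)]; b=s[(s[:,1]>.31)&(s[:,1]<.36)]
    for n,k in (('front',a),('div',b)):
      if len(k)>3: print(cam,'x',x0,n,np.percentile(k[:,1],[2,98]).round(4))
edges(P,'wrist')
# held bottle flange/knob in the wrist frame
q=P[(np.hypot(*(P[:,:2]-p[:2]).T)<.045)&(P[:,2]>.25)&(P[:,2]<.270)]
if len(q): print('flange',q.min(0).round(4),q.max(0).round(4))
q=P[(np.hypot(*(P[:,:2]-p[:2]).T)<.05)&(P[:,2]>.15)&(P[:,2]<.205)]
if len(q): print('body',q.min(0).round(4),q.max(0).round(4))
edges(cloud('scene',manip.camera('scene')[1]),'scene')
E
python3 tr.py
```

```text
clock: 25.9
position: [0.4699, 0.1758, 0.2067]
ee_rot: [0.707, 0.707, -0.0, 0.0]
ft_force: [0.7, 0.1, -5.7]
grip_width: 0.671
grasp_force: 44.2
[0.4699 0.1758 0.2067] [ 0.7  0.1 -5.7]
wrist y 0.25 L [0.4022 0.415 ] R [0.5269 0.5398]
wrist y 0.27 L [0.4022 0.415 ] R [0.5268 0.5394]
wrist y 0.29 L [0.4021 0.4149] R [0.5266 0.5394]
wrist y 0.31 L [0.402  0.4148] R [0.5266 0.5393]
wrist floor 14034 [[0.4151 0.2278 0.0039]
 [0.5266 0.3356 0.0095]]
wrist x 0.45 front [0.2145 0.227 ]
wrist x 0.47 front [0.2162 0.2271]
wrist x 0.49 front [0.2144 0.2271]
flange [0.4272 0.1527 0.25  ] [0.512  0.2064 0.27  ]
body [0.4238 0.1685 0.15  ] [0.5152 0.222  0.205 ]
scene y 0.25 L [0.4032 0.4199] R [0.5294 0.5429]
scene y 0.27 L [0.4046 0.4177] R [0.5282 0.5432]
scene y 0.29 L [0.4014 0.4192] R [0.528  0.5415]
scene y 0.31 L [0.4043 0.4181] R [0.5285 0.5424]
scene floor 644 [[0.4145 0.2228 0.0005]
 [0.497  0.3052 0.0113]]
scene x 0.45 front [0.2084 0.2254]
scene x 0.45 div [0.3316 0.3388]
scene x 0.47 front [0.213  0.2266]
scene x 0.47 div [0.3305 0.3408]
scene x 0.49 front [0.2104 0.2268]
scene x 0.49 div [0.3319 0.341 ]
```

View pics/w9.png

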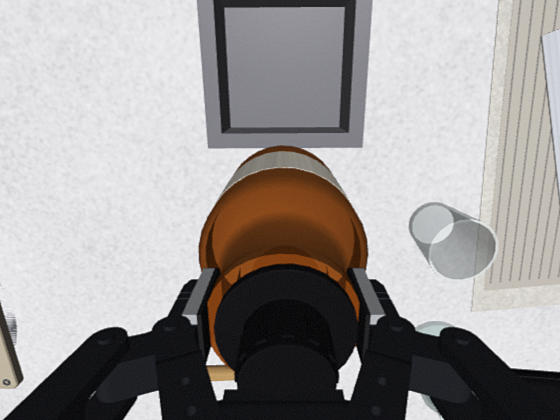

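The picture shows the empty compartment ahead at (284,70) and the held bottle lined up with it in x. The cell centre is 106 mm further in y.

```bash
python3 -m pendant '[[0.2,0,0,0,0,0,-1],[0.6,0.02,0,0,0,0,-1],[1.1,0.02,0,0,0,0,-1],[1.6,0.02,0,0,0,0,-1],[2,0.02,0,0,0,0,-1],[2.11,0.02,0,0,0,0,-1],[2.11,0.02,0,0,0,0,-1],[2.11,0.02,0.15,0,0,0,-1],[2.11,0.02,0.35,0,0,0,-1],[2.11,0.02,0.45,0,0,0,-1]]'
python3 - <<'E'
from h import *
o=manip.get_obs(); p=o['position']; print(p.round(4))
for cam in ['side','scene','wrist']:
  P=cloud(cam,manip.camera(cam)[1])
  q=P[(np.hypot(*(P[:,:2]-p[:2]).T)<.06)&(P[:,2]>.09)&(P[:,2]<.165)]
  q=q[q[:,1]<.34]; print(cam,len(q),q.min(0).round(4),q.max(0).round(4))
  T=P[(P[:,2]>.056)&(P[:,2]<.068)&(abs(P[:,1]-.28)<.03)&(abs(P[:,0]-.47)<.08)]
  if len(T): print('  x rims',np.percentile(T[:,0],[1,99]).round(4))
E
```

```text
clock: 27.25
position: [0.4708, 0.2812, 0.1832]
ee_rot: [0.707, 0.707, -0.001, -0.0]
ft_force: [-1.2, 0.2, -5.0]
grip_width: 0.668
grasp_force: 44.2
[0.4708 0.2812 0.1832]
side 721 [0.4212 0.23   0.09  ] [0.5132 0.2774 0.165 ]
  x rims [0.4007 0.5369]
scene 625 [0.4375 0.2494 0.0903] [0.52   0.3283 0.165 ]
  x rims [0.403 0.543]
wrist 1981 [0.4307 0.3056 0.0902] [0.5093 0.328  0.165 ]
  x rims [0.4021 0.5398]
```

```bash
python3 -m pendant '[[0.01,0,0.1,0,0,0,-1],[0.01,0,0.3,0,0,0,-1],[0.01,0,0.5,0,0,0,-1],[0.01,0,0.7,0,0,0,-1],[0.01,0,0.9,0,0,0,-1],[0.01,0,1.05,0,0,0,-1],[0.01,0,1.15,0,0,0,-1],[0.01,0,1.2,0,0,0,-1],[0.01,0,1.24,0,0,0,-1],[0.01,0,1.24,0,0,0,-1]]'
```

```text
clock: 28.65
position: [0.471, 0.2825, 0.1224]
ee_rot: [0.707, 0.707, 0.0, 0.0]
ft_force: [0.1, -0.1, -4.9]
grip_width: 0.667
grasp_force: 44.3
```

```bash
python3 -m pendant '[[0,0,0.02,0,0,0,-1],[0,0,0.04,0,0,0,-1],[0,0,0.05,0,0,0,-1],[0,0,0.06,0,0,0,-1],[0,0,0.06,0,0,0,-1],[0,0,0.06,0,0,0,-1],[0,0,0.06,0,0,0,-1],[0,0,0.06,0,0,0,-1],[0,0,0.06,0,0,0,-1],[0,0,0.06,0,0,0,-1]]'
```

```text
clock: 29.9
position: [0.471, 0.2825, 0.1193]
ee_rot: [0.707, 0.707, 0.0, 0.0]
ft_force: [-0.7, -0.0, -5.1]
grip_width: 0.672
grasp_force: 44.3
```

```bash
python3 -m pendant '[[0,0,0.01,0,0,0,-1],[0,0,0.02,0,0,0,-1],[0,0,0.03,0,0,0,-1],[0,0,0.03,0,0,0,-1],[0,0,0.03,0,0,0,-1],[0,0,0.03,0,0,0,-1],[0,0,0.03,0,0,0,-1],[0,0,0.03,0,0,0,-1],[0,0,0.03,0,0,0,-1],[0,0,0.03,0,0,0,-1]]'
```

```text
clock: 31.15
position: [0.4711, 0.2828, 0.1188]
ee_rot: [0.707, 0.707, 0.0, 0.0]
ft_force: [-4.4, -2.3, 8.1]
grip_width: 0.666
grasp_force: 45.4
```

Contact with the floor is confirmed, because the force now pushes upward. Releasing and rising.

```bash
python3 -m pendant '[[0,0,-0.02,0,0,0,-0.2],[0,0,-0.02,0,0,0,0.4],[0,0,-0.02,0,0,0,0.6],[0,0,-0.02,0,0,0,0.9],[0,0,-0.02,0,0,0,0.9],[0,0,-0.3,0,0,0,0.9],[0,0,-0.9,0,0,0,0.9],[0,0,-1.6,0,0,0,0.9],[0,0,-2.2,0,0,0,0.9],[0,0,-2.6,0,0,0,0.9]]'
python3 -m pendant '[[-0.2,0,0,0,0,0,0.9],[-0.6,0,0,0,0,0,0.9],[-1,0,0,0,0,0,0.9],[-1.5,0,0,0,0,0,0.9],[-2,0,0,0,0,0,0.9],[-2.2,0,0,0,0,0,0.9],[-2.2,0,0,0,0,0,0.9],[-2.2,0,0,0,0,0,0.9],[-2.2,0,0,0,0,0,0.9],[-2.2,0,0,0,0,0,0.9]]'
python3 - <<'E'
from w import *
o,im,d,P=shot('w10')
for cam in ['wrist','scene']:
  if cam!='wrist': im2,d=manip.camera(cam); P=cloud(cam,d)
  near=np.hypot(P[:,0]-.471,P[:,1]-.282)<.05
  for n,z0,z1 in [('knob',.19,.21),('flange',.172,.181),('body',.07,.114)]:
    q=P[near&(P[:,2]>z0)&(P[:,2]<z1)]
    if len(q)>4: print(cam,n,len(q),q.min(0).round(4),q.max(0).round(4),((q.min(0)+q.max(0))/2).round(4))
b=cv2.resize(im2[120:350,170:450],(426,350)); a=cv2.resize(im,(374,280)); a=cv2.copyMakeBorder(a,0,70,0,0,cv2.BORDER_CONSTANT)
cv2.imwrite('pics/v10.png',np.hstack([a,b])[:,:,::-1])
E
```

```text
clock: 32.4
position: [0.4712, 0.283, 0.2504]
ee_rot: [0.707, 0.707, 0.001, 0.0]
ft_force: [0.8, 0.1, -0.4]
grip_width: 0.951
grasp_force: 0.0
clock: 33.65
position: [0.4709, 0.1731, 0.2478]
ee_rot: [0.707, 0.707, 0.0, -0.0]
ft_force: [0.2, -0.2, -0.1]
grip_width: 0.948
grasp_force: 0.0
wrist knob 2771 [0.4546 0.2656 0.19  ] [0.4871 0.2985 0.2025] [0.4709 0.282  0.1963]
wrist flange 3606 [0.4423 0.2528 0.172 ] [0.4994 0.3106 0.1805] [0.4708 0.2817 0.1763]
wrist body 57 [0.4247 0.2366 0.1125] [0.5161 0.3218 0.114 ] [0.4704 0.2792 0.1133]
scene knob 110 [0.4563 0.264  0.1904] [0.4897 0.299  0.2043] [0.473  0.2815 0.1973]
scene flange 137 [0.4452 0.2513 0.1722] [0.5018 0.3123 0.181 ] [0.4735 0.2818 0.1766]
scene body 360 [0.4395 0.2475 0.0701] [0.5209 0.3283 0.114 ] [0.4802 0.2879 0.092 ]
```

View pics/v10.png

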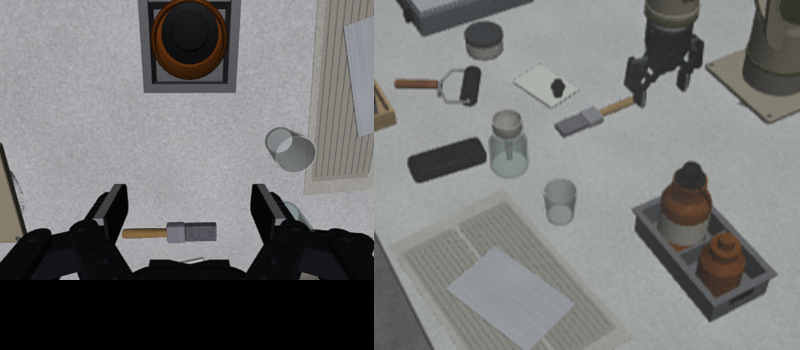

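The picture shows the closed bottle standing in the compartment at (686,215), the funnel in the jar at (508,140), and the other things in place. Handing in.

```bash
python3 -c "
from workcell import manip; print(manip.hand_in())"
```

```text
the job is handed in; nothing more can be done
None
```

The job is handed in at about 34 s: the funnel hangs in the jar, and the bottle is stoppered fully home and stands upright in the tray's empty compartment. The final pictures show the other things where they were.

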